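# Draw an allocation ball and hold it level over the reading mat

## Task

Turn the blue handle of the ball dispenser clockwise until its red pointer stands at the green mark, so that the orange ball rolls down into the tray's pocket, and leave the handle there. Then pick the tray up by its black grip, keep it level so that the ball stays in its pocket, carry it over to the round reading mat, and finish still holding it level and still, its middle above the middle of the mat and its underside about 10 cm above the desk. Leave the pen and the black binder clip alone.

Things in the scene. Friction and masses are not known exactly. Their poses are not given: they have to be found in the camera images.
- dispenser: White ball dispenser fixed to the desk, 145 x 90 mm, 120 mm high without its handle. Origin on the desk under the vertical axis of the handle. Its chute, 32 mm wide, runs down along its -x; a clear upright tube, 33 mm across and 121 mm high at its rim, whose centre is 36 mm from the axis along -x, holds the ball above the chute. The level top plate (z 120 mm) carries a grey shut mark along +x from the axis and a green open mark 70 degrees clockwise from it seen from above.
- valve (a joint): Turn of the handle in rad: 0 = shut, the red pointer along the dispenser's +x at the grey mark; it grows clockwise seen from above; 1.22 (70 degrees) = the green mark; the stop is at 1.5. It stays where it is left (friction 0.06 N m). The ball falls somewhere between 0.5 and 1.0. It starts between 0 and 0.3.
- valve_grip (a point): Centre of the blue handle, on its axis 150 mm above the desk. The handle is an upright-sided bar 50 mm long (along the red pointer), 14 mm wide and 28 mm high (z 136 to 164 mm), with rounded edges; take it from above by its two long sides. Nothing but its stem and the thin pointer (z 126 mm) stands higher than 121 mm around it.
- tray: Loose aluminium tray, 54 (x) x 142 (y) x 30 mm high without its grip, 0.16 kg; origin at the centre of its underside, z up. It stands in front of the chute. Two square pockets 48 x 48 mm, floor 10 mm and rim 30 mm above the underside, centred at y = +44 and -44 mm. The +y pocket stands before the chute lip and catches the ball; the clear gap between chute lip and tray is about 7 mm, so the tray can be lifted straight up. A black grip stands in its middle.
- tray_grip (a point): Point on the middle line of the tray's black grip, 80 mm above the tray's underside. The grip is an upright plate 14 mm thick (tray x), 36 mm long (tray y), its top 98 mm above the underside; pinch it from above across its thickness.
- tray_pocket (a point): Centre of the floor of the pocket that catches the ball (tray y = +44 mm, 10 mm above the underside).
- ball_center (a point): Centre of the loose orange ball, 22 mm across, 12 g. At the start it waits in the clear tube, centre 103 mm above the desk; lying in the pocket its centre is 11 mm above the pocket's floor.
- mat: Round black reading mat with a yellow ring and a yellow centre dot, 80 mm across, 3 mm thick, fixed to the desk; origin at the centre of its underside.
- pen: Blue pen lying on the desk, 145 mm long; bystander.
- clip_black: Black binder clip with wire levers lying on the desk, 32 x 86 x 17 mm; bystander.

How it is judged:
By the outcome, as a careful person would: the job done as asked, in the order asked, and still so for the second after the job is handed in, while the arm keeps its last pose, push and grip.
It also fails if it takes over 46 s, if anything falls off the work surface, if the arm or the gripper's body presses on something with over 40 N, if the wrist force passes 120 N, or if a joint passes its speed limit or range.

## Robot

A 7-joint arm with a two-finger parallel gripper is mounted at the origin on the work surface; the furniture and walls round the work are solid. World frame = base frame: x ahead of the robot, y to its left, z up, the work surface at z = 0. Lengths are in m, angles in rad, forces in N, time in s.
With the tool pointing down it reaches from about 0.4 to 0.85 m from the base axis. Payload 10.4 kg.
Tool frame: the origin (TCP) lies midway between the tips of the shut fingers; the grasp point (between the pads) lies 19 mm behind it (r.grasp_offset is the distance from the TCP to the grasp point, in m); x points along the fingers, y is the direction in which the jaws open and shut, and the axes are right-handed (so a half turn about x gives the same grasp; the last joint's range is limited). The gripper opens to 87 mm and grips with 3 to 60 N. Pads are 19 mm wide; open, the fingers measure 117 mm over their backs; the gripper's body (75 mm by 190 mm) begins 51 mm behind the grasp point.
Start: joints at [1.317, 0.332, -0.065, 1.46, 0.022, 1.35, -0.088], TCP at [0.143, -0.608, 0.223] pointing down, gripper open.
Joint ranges: [-2.6, 2.6], [-0.5, 2.12], [-1.47, 1.34], [0.16, 2.42], [-1.27, 4.41], [0.06, 2.06], [-2.6, 2.6]. Speed limits (rad/s): [2.22, 2.22, 2.79, 2.79, 3.14, 3.14, 3.14].

## Interface

Orientations are given as a unit quaternion [x, y, z, w].
In Python, from bench import r, vision, close_job gives the robot as it stands. The module is installed in compiled form; this text tells all that it offers.
- The arm moves only by the shell command python3 -m pendant 'ROWS' [OPENING] [FORCE]. ROWS is text: rows parted by semicolons, each of 6 numbers parted by spaces: the shift along the tool's x, y, z in units of 0.25 m (1.0 is 0.25 m), then the turn, a rotation vector about the tool's x, y, z in units of 1.5 rad (1.0 is 1.5 rad). A call has 1 to 8 rows; each row is the pose to reach, as a shift and turn from the pose commanded when the call began, along the tool's axes at that moment; what a row does not reach only later rows make up. A row lasts 1/10 s, in which the tool goes at most 50 mm and 8.59 degrees, less where a joint would pass 70% of its speed; a pose out of reach is approached as far as the arm can. A call with a number of a shift or a turn outside -1 to 1 is refused whole. A call with a gripper value outside its range is refused whole. OPENING is the gripper command: -1 is shut, 1 is fully open, values between are in proportion, set as the call begins (- or left out, the last holds). The fingers move at their own pace and stop on an object; FORCE is the grip in N (left out, the last holds). Time passes only in rows, so rows that repeat a pose let the fingers close. It gives the time, the measured TCP pose, the force and the opening at its end, in the units of the state.
- r.read_state(): the state, without advancing time (a new reading comes with each control period).
- vision.camera(name): name is "side" or "top" or "wrist"; returns (picture, depth): 480x640x3 uint8, blue, green, red; 480x640 float32, m along the optical axis (not along the pixel's ray), 0 where there is no reading.
- vision.get_calibration(name): a dict with "camera_matrix" (3x3 intrinsics, pixels), "rvec" (rotation vector, rad) and "tvec" (3), from world to camera coordinates, as OpenCV has them. Camera axes: x right, y down, z forward; pixel columns grow to the right and rows downward; lengths in m; the calibration is good to about 2 mm. The wrist camera is an equidistant fisheye: a pixel r from the principal point sees the ray r / f radians off the axis. A picture is of the moment at which its call begins: read the wrist's pose just before it. get_calibration takes no time and is no camera call; for the wrist camera it gives the pose at the moment of the call.
- close_job(): hands the job in, once; it reports no verdict.
The state is a dict: "time": time; "joint_positions": joint angles; "joint_vel": joint speeds; "joint_torque": joint torques, N m; "ee_pos": TCP position; "eef_rot": TCP orientation; "ft_force": force on the tool from outside, world axes, zero at the start; "torque": the same for the moment, N m; "width": finger opening in m.
Only numpy, scipy, OpenCV 4.12 (cv2) and the standard library are available. Lean on these libraries where they do the work, as an engineer would, in place of code of your own. Each camera call takes 0.05 s, during which the arm holds its last target. There are 200 camera calls.

## Working session

There is one attempt and no reset: what is moved stays moved. The work goes in short steps, Python scripts to look and compute and a shell command to move; the robot and the scene stay as the last step left them, time stands still between calls to the robot, and variables do not carry over. Pictures are saved under pics/ and viewed, about 8 in all and at most 12, crops included, and the job is handed in when it is done.

```bash
mkdir -p pics; python3 - <<'E'
from bench import r, vision
import cv2,numpy as np
s=r.read_state(); print({k:np.round(v,3) for k,v in s.items()}, r.grasp_offset)
for n in ("top","side"):
    p,d=vision.camera(n); c=vision.get_calibration(n)
    cv2.imwrite(f"pics/{n}0.png",p); np.savez(f"{n}0.npz",p=p,d=d,K=c["camera_matrix"],rv=c["rvec"],tv=c["tvec"])
    print(n,c)
E
```

```text
{'time': np.float64(0.0), 'joint_positions': array([ 1.317,  0.333, -0.065,  1.461,  0.022,  1.35 , -0.088]), 'joint_vel': array([-0.   , -0.   , -0.   , -0.   , -0.   ,  0.001,  0.001]), 'joint_torque': array([ 0.0000e+00, -6.2325e+01,  2.5000e-02, -3.8989e+01, -6.1000e-02,
        4.0000e-02,  0.0000e+00]), 'ee_pos': array([ 0.143, -0.608,  0.222]), 'eef_rot': array([-0.702, -0.082,  0.702, -0.081]), 'ft_force': array([ 0.995, -0.034,  0.503]), 'torque': array([0.045, 0.022, 0.084]), 'width': np.float64(0.087)} 0.0187
top {'camera_matrix': array([[513.1366905 ,   0.        , 324.40017863],
       [  0.        , 513.1366905 , 241.40770752],
       [  0.        ,   0.        ,   1.        ]]), 'rvec': array([ 2.13047207, -2.10316309,  0.19984156]), 'tvec': array([-0.18378432,  0.50647414,  0.86688831])}
side {'camera_matrix': array([[580.33159201,   0.        , 321.46125031],
       [  0.        , 580.33159201, 246.52858828],
       [  0.        ,   0.        ,   1.        ]]), 'rvec': array([ 2.27400247, -0.01834854,  0.0181688 ]), 'tvec': array([-0.51835646, -0.0173654 ,  1.10511691])}
```

View pics/top0.png

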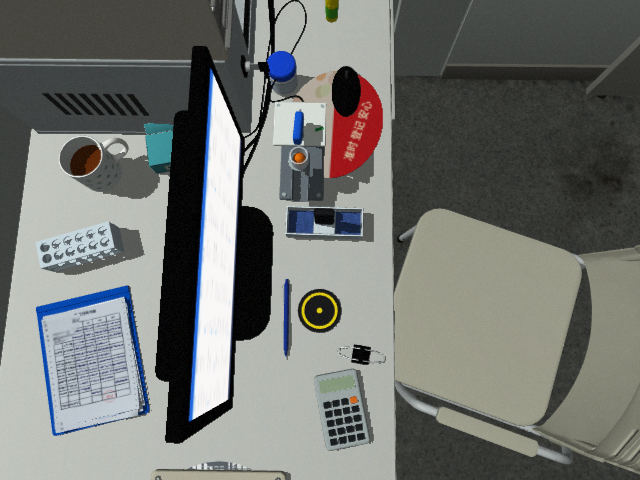

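View pics/side0.png

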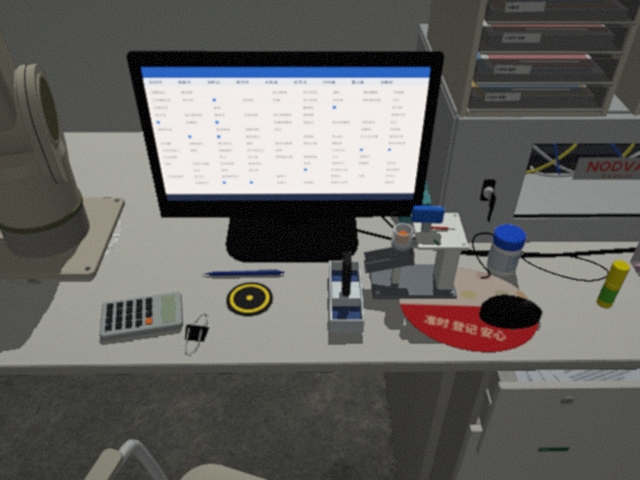

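```bash
cat > h.py <<'E'
import numpy as np, cv2
from scipy.spatial.transform import Rotation as R
def load(n): return np.load(n+".npz")
def proj(c,P):
    return cv2.projectPoints(np.atleast_2d(np.float64(P)),c["rv"],c["tv"],c["K"],None)[0][:,0]
def at_z(c,uv,z):
    M=cv2.Rodrigues(c["rv"])[0]; o=-M.T@c["tv"].ravel()
    d=M.T@np.linalg.solve(c["K"],[uv[0],uv[1],1.]); return o+d*(z-o[2])/d[2]
def deproj(c,uv):
    M=cv2.Rodrigues(c["rv"])[0]; d=c["d"][int(round(uv[1])),int(round(uv[0]))]
    return M.T@(np.linalg.solve(c["K"],[uv[0],uv[1],1.])*d-c["tv"].ravel())
E
python3 - <<'E'
from h import *
t=load("top0"); s=load("side0")
a=cv2.resize(t["p"][95:245,270:370],None,fx=4,fy=4,interpolation=cv2.INTER_CUBIC)
b=cv2.resize(s["p"][195:345,320:420+0],None,fx=4,fy=4,interpolation=cv2.INTER_CUBIC)
cv2.imwrite("pics/c1.png",np.hstack([a,b]))
print(proj(t,[[0,0,0],[.143,-.608,.22],[.5,-.4,0]]),proj(s,[[0,0,0],[.143,-.608,.22]]))
for n,c in(("top",t),("side",s)):
    h=cv2.cvtColor(c["p"],cv2.COLOR_BGR2HSV)
    x0,x1,y0,y1=(290,350,280,340) if n=="top" else (220,280,275,320)
    m=np.zeros(h.shape[:2],np.uint8); m[y0:y1,x0:x1]=cv2.inRange(h,(22,120,80),(38,255,255))[y0:y1,x0:x1]
    nl,l,st,ce=cv2.connectedComponentsWithStats(m)
    for i in range(1,nl): 
        if st[i,4]>3: print(n,"yellow",st[i],ce[i],at_z(c,ce[i],.003))
# depth deprojection of key points in top
for nm,uv in dict(handle=(298,126),plate=(318,112),mat=(320,300),desk=(300,260),trayrim_l=(288,222),tray_grip=(324,212),tube=(299,152)).items(): print(nm,deproj(t,uv).round(4))
E
```

```text
[[215.6128357  541.20464963]
 [647.86406626 493.41868262]
 [443.45813626 252.51261038]] [[ 49.25599257 237.40947046]
 [-97.10183927 485.80785214]]
top yellow [301 292  37  37 353] [319.04532578 310.18413598] [ 0.38959847 -0.16882898  0.003     ]
top yellow [317 308   6   5  26] [319.11538462 310.        ] [ 0.38993431 -0.1689519   0.003     ]
side yellow [229 284  41  29 418] [249.19138756 298.24162679] [ 0.39293894 -0.16996392  0.003     ]
side yellow [246 295   7   6  36] [249.   297.25] [ 0.39243777 -0.16760734  0.003     ]
handle [ 0.677  -0.1325  0.1644]
plate [ 0.7226 -0.1636  0.1203]
mat [ 0.4082 -0.1703  0.003 ]
desk [ 0.482  -0.1319  0.0025]
trayrim_l [ 0.5527 -0.1082  0.0099]
tray_grip [ 0.5496 -0.1762  0.1006]
tube [ 0.6582 -0.131   0.0969]
```

View pics/c1.png

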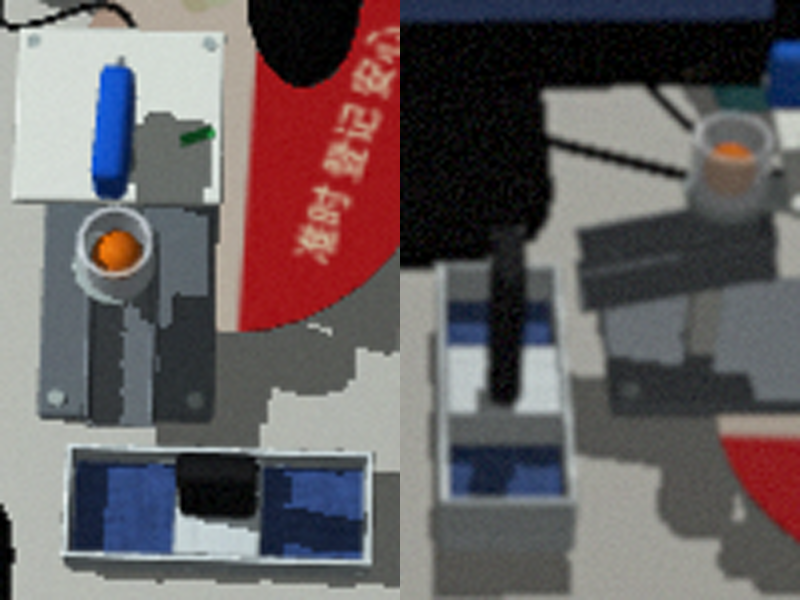

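```bash
python3 - <<'E'
from h import *
t=load("top0"); s=load("side0")
q=lambda u,v,z: at_z(t,(270+(u-1.5)/4,95+(v-1.5)/4),z)[:2].round(4)
print("plate",[q(*p,.12).tolist() for p in((25,28),(226,33),(220,204),(12,200))])
print("tray",[q(*p,.03).tolist() for p in((67,450),(372,455),(370,567),(62,562))])
print("tube",q(115,243,.121),"green",q(182,142,.12),q(214,132,.12),"pointer",q(121,60,.126))
def cloud(c,box):
    x0,x1,y0,y1=box; M=cv2.Rodrigues(c["rv"])[0]; v,u=np.mgrid[y0:y1,x0:x1]; d=c["d"][y0:y1,x0:x1]
    P=np.stack([(u-c["K"][0,2])/c["K"][0,0]*d,(v-c["K"][1,2])/c["K"][1,1]*d,d],-1).reshape(-1,3)
    return (P-c["tv"].ravel())@M
for c,nm,box,lo,hi in((t,"handle",(285,315,100,150),.155,.175),(t,"grip",(305,345,200,235),.09,.11),(s,"handleS",(405,455,200,235),.157,.175),(s,"gripS",(335,360,245,265),.085,.11),(t,"plate",(270,330,98,148),.115,.124),(t,"rim",(280,370,200,245),.025,.034)):
    P=cloud(c,box); P=P[(P[:,2]>lo)&(P[:,2]<hi)]
    if len(P)>4:
        (cx,cy),wh,a=cv2.minAreaRect((P[:,:2]*1000).astype(np.float32)); print(nm,len(P),P.mean(0).round(4),"rect",round(cx,1),round(cy,1),np.round(wh,1),round(a,1),"z",P[:,2].max().round(4))
E
```

```text
plate [[0.7412, -0.0902], [0.7399, -0.1775], [0.6614, -0.1759], [0.6621, -0.0871]]
tray [[0.5762, -0.106], [0.5755, -0.2468], [0.5227, -0.2458], [0.5233, -0.1052]]
tube [ 0.6429 -0.1316] green [ 0.6893 -0.1592] [ 0.694  -0.1729] pointer [ 0.7239 -0.1326]
handle 252 [ 0.6777 -0.1321  0.1628] rect 679.1 -131.8 [14.1 50.4] 86.2 z 0.1667
grip 171 [ 0.5507 -0.1756  0.0966] rect 551.6 -176.1 [34.8 14.8] 87.0 z 0.1013
handleS 225 [ 0.6829 -0.1345  0.1616] rect 682.9 -133.5 [49.2 15.2] 1.0 z 0.1651
gripS 112 [ 0.5547 -0.1756  0.0966] rect 554.9 -175.8 [30.5 13. ] 86.7 z 0.1001
plate 1976 [ 0.7015 -0.1323  0.1197] rect 699.7 -131.9 [90.  85.6] 89.4 z 0.124
rim 605 [ 0.5455 -0.1747  0.0288] rect 551.3 -175.5 [141.   55.4] 89.4 z 0.0338
```

```bash
cat >> h.py <<'E'
def plan(target, yaw, verbose=1):
    """shift (tool axes, /0.25) and rotvec (/1.5) from the present measured pose to TCP target with tool x down, tool y at world yaw (deg)"""
    from bench import r
    s=r.read_state(); A=R.from_quat(s["eef_rot"]); y=np.radians(yaw)
    yv=np.array([np.cos(y),np.sin(y),0]); xv=np.array([0,0,-1.]); B=R.from_matrix(np.stack([xv,yv,np.cross(xv,yv)],1))
    sh=A.inv().apply(np.array(target)-s["ee_pos"])/.25; rv=(A.inv()*B).as_rotvec()/1.5
    print("t",round(s["time"],2),"tcp",s["ee_pos"].round(4),"yaw",np.degrees(np.arctan2(*A.as_matrix()[[1,0],1])).round(1),"xdir",A.as_matrix()[:,0].round(4),"q",s["joint_positions"].round(2),"w",round(s["width"],4),"F",s["ft_force"].round(1))
    print("shift",sh.round(3),"turn",rv.round(3))
E
python3 - <<'E'
from h import *
plan([.5,-.4,.26],90); plan([.68,-.132,.26],90);plan([.68,-.132,.26],-90)
t=load("top0"); M=cv2.Rodrigues(t["rv"])[0]; d=t["d"]; v,u=np.mgrid[0:480,0:640]
P=(np.stack([(u-t["K"][0,2])/t["K"][0,0]*d,(v-t["K"][1,2])/t["K"][1,1]*d,d],-1).reshape(-1,3)-t["tv"].ravel())@M
P=P[(d.ravel()>0)]
Q=P[(P[:,2]>.18)&(P[:,0]>.3)&(P[:,0]<1.0)&(P[:,1]>-.5)]
for x in np.arange(.3,1.,.05):
    q=Q[(Q[:,0]>=x)&(Q[:,0]<x+.05)]
    if len(q): print(round(x,2),"min y",q[:,1].min().round(3),"zmax",q[:,2].max().round(3))
E
```

```text
t 0.1 tcp [ 0.1429 -0.6081  0.2219] yaw -76.8 xdir [-3.0e-04  1.2e-03 -1.0e+00] q [ 1.32  0.33 -0.06  1.46  0.02  1.35 -0.09] w 0.0871 F [-0.4 -0.1 -0.3]
shift [-0.152 -0.484 -1.581] turn [-1.941e+00 -1.000e-03  0.000e+00]
t 0.1 tcp [ 0.1429 -0.6081  0.2219] yaw -76.8 xdir [-3.0e-04  1.2e-03 -1.0e+00] q [ 1.32  0.33 -0.06  1.46  0.02  1.35 -0.09] w 0.0871 F [-0.4 -0.1 -0.3]
shift [-0.151 -1.363 -2.527] turn [-1.941e+00 -1.000e-03  0.000e+00]
t 0.1 tcp [ 0.1429 -0.6081  0.2219] yaw -76.8 xdir [-3.0e-04  1.2e-03 -1.0e+00] q [ 1.32  0.33 -0.06  1.46  0.02  1.35 -0.09] w 0.0871 F [-0.4 -0.1 -0.3]
shift [-0.151 -1.363 -2.527] turn [0.154 0.    0.001]
0.3 min y -0.032 zmax 0.371
0.35 min y -0.032 zmax 0.371
0.4 min y -0.032 zmax 0.37
0.45 min y -0.032 zmax 0.371
0.5 min y -0.032 zmax 0.371
0.55 min y -0.032 zmax 0.371
0.6 min y -0.032 zmax 0.371
0.65 min y -0.032 zmax 0.371
0.7 min y -0.044 zmax 0.404
0.75 min y -0.045 zmax 0.377
0.8 min y -0.04 zmax 0.285
0.85 min y -0.031 zmax 0.232
```

```bash
python3 - <<'E'
from h import *
t=load("top0"); print("lid",deproj(t,(281,64)))
plan([.32,-.44,.27],-40)
E
```

```text
lid [ 0.83449398 -0.09301825  0.08260555]
t 0.1 tcp [ 0.1429 -0.6081  0.2219] yaw -76.8 xdir [-3.0e-04  1.2e-03 -1.0e+00] q [ 1.32  0.33 -0.06  1.46  0.02  1.35 -0.09] w 0.0871 F [-0.4 -0.1 -0.3]
shift [-0.192 -0.493 -0.843] turn [-0.428 -0.     0.001]
```

```bash
python3 -m pendant '-0.1 -0.05 -0.1 -0.05 0 0; -0.15 -0.15 -0.25 -0.13 0 0; -0.19 -0.25 -0.42 -0.21 0 0; -0.19 -0.35 -0.58 -0.29 0 0; -0.19 -0.43 -0.73 -0.37 0 0; -0.19 -0.49 -0.84 -0.43 0 0; -0.19 -0.49 -0.84 -0.43 0 0' -1 20; python3 -c "
from h import *
plan([.53,-.27,.27],-10)"
```

```text
time: 0.8
ee_pos: [0.3235, -0.4373, 0.2701]
eef_rot: [0.639, 0.303, -0.638, 0.303]
ft_force: [-0.2, 0.3, 0.5]
width: 0.039
t 0.8 tcp [ 0.3235 -0.4373  0.2701] yaw -39.2 xdir [ 0.0013  0.0011 -1.    ] q [ 1.11  0.15 -0.29  1.59  0.04  1.41  0.13] w 0.039 F [-0.2  0.3  0.5]
shift [ 0.002  0.217 -1.041] turn [-0.34  -0.001 -0.   ]
```

```bash
python3 -m pendant '0 0.04 -0.18 -0.06 0 0; 0 0.08 -0.36 -0.12 0 0; 0 0.12 -0.54 -0.18 0 0; 0 0.15 -0.72 -0.24 0 0; 0 0.19 -0.9 -0.3 0 0; 0 0.21 -1 -0.34 0 0;0 0.21 -1 -0.34 0 0'; python3 -c "
from h import *
plan([.7077,-.1105,.25],0)"
```

```text
time: 1.5
ee_pos: [0.5221, -0.2794, 0.2693]
eef_rot: [0.543, 0.454, -0.542, 0.453]
ft_force: [0.1, 0.2, -0.0]
width: 0.0004
t 1.5 tcp [ 0.5221 -0.2794  0.2693] yaw -10.2 xdir [ 2.0e-04  2.1e-03 -1.0e+00] q [ 0.82  0.28 -0.5   1.46  0.13  1.44  0.14] w 0.0004 F [ 0.1  0.2 -0. ]
shift [ 0.079  0.61  -0.797] turn [-0.119 -0.001 -0.   ]
```

```bash
python3 -m pendant '0 0.1 -0.13 -0.02 0 0; 0 0.2 -0.26 -0.05 0 0; 0 0.3 -0.4 -0.08 0 0; 0 0.41 -0.53 -0.12 0 0; 0 0.51 -0.66 -0.12 0 0; 0.04 0.59 -0.77 -0.12 0 0; 0.08 0.61 -0.797 -0.12 0 0;0.08 0.61 -0.797 -0.12 0 0'; python3 - <<'E'
from h import *
from bench import vision
plan([.7077,-.1105,.142],0)
for n in ("side","wrist"):
    p,d=vision.camera(n); cv2.imwrite(f"pics/{n}1.png",p)
s=cv2.imread("pics/side1.png"); w=cv2.imread("pics/wrist1.png")
cv2.imwrite("pics/c2.png",np.hstack([cv2.resize(s[60:340,300:580],(400,400)),cv2.resize(w,(400,300))[:, :]if 0 else cv2.resize(w[:, 80:560],(400,400))]))
E
```

```text
time: 2.3
ee_pos: [0.7059, -0.115, 0.2473]
eef_rot: [-0.5, -0.5, 0.502, -0.498]
ft_force: [-0.1, -0.4, -0.6]
width: 0.0004
t 2.3 tcp [ 0.7059 -0.115   0.2473] yaw -0.3 xdir [-3.9e-03  2.0e-04 -1.0e+00] q [ 0.43  0.59 -0.56  1.11  0.3   1.52 -0.07] w 0.0004 F [-0.1 -0.4 -0.6]
shift [ 0.421  0.009 -0.018] turn [-0.003 -0.     0.003]
```

View pics/c2.png

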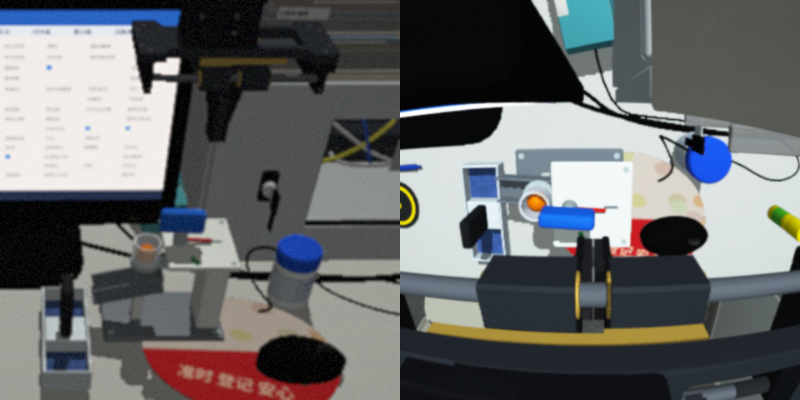

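```bash
python3 -m pendant '0.1 0 0 0 0 0; 0.2 0 0 0 0 0; 0.3 0 0 0 0 0; 0.38 0 0 0 0 0; 0.43 0 0 0 0 0; 0.43 0 0 0 0 0; 0.43 0 0 0 0 0'; python3 -c "
from h import *
plan([.7077,-.1105,.142],0)
plan([.7077,-.1331,.142],0)"
```

```text
time: 3.1
ee_pos: [0.7058, -0.1165, 0.1432]
eef_rot: [-0.501, -0.498, 0.502, -0.498]
ft_force: [-0.1, 0.8, -0.5]
width: 0.0003
t 3.1 tcp [ 0.7058 -0.1165  0.1432] yaw -0.4 xdir [-2.e-04 -8.e-04 -1.e+00] q [ 0.45  0.64 -0.55  1.26  0.33  1.33 -0.1 ] w 0.0003 F [-0.1  0.8 -0.5]
shift [ 0.005  0.007 -0.024] turn [-0.005  0.001  0.   ]
t 3.1 tcp [ 0.7058 -0.1165  0.1432] yaw -0.4 xdir [-2.e-04 -8.e-04 -1.e+00] q [ 0.45  0.64 -0.55  1.26  0.33  1.33 -0.1 ] w 0.0003 F [-0.1  0.8 -0.5]
shift [0.005 0.008 0.066] turn [-0.005  0.001  0.   ]
```

```bash
python3 -m pendant '0 0.008 0.01 0 0 0; 0 0.008 0.022 0 0 0; 0 0.008 0.034 0 0 0; 0 0.008 0.046 0 0 0; 0 0.008 0.058 0 0 0;0 0.008 0.07 0 0 0;0 0.008 0.07 0 0 0'; python3 - <<'E'
from h import *
from bench import vision
plan([.7077,-.1331,.142],0)
p,d=vision.camera("side"); cv2.imwrite("pics/side2.png",p)
w,_=vision.camera("wrist"); cv2.imwrite("pics/w2.png",w)
cv2.imwrite("pics/c3.png",np.hstack([cv2.resize(p[180:300,360:480],(400,400),interpolation=2),cv2.resize(w[160:360,200:400],(400,400))]))
E
```

```text
time: 3.8
ee_pos: [0.7083, -0.1336, 0.1425]
eef_rot: [-0.501, -0.498, 0.502, -0.499]
ft_force: [0.9, 1.4, 0.5]
width: 0.0004
t 3.8 tcp [ 0.7083 -0.1336  0.1425] yaw -0.3 xdir [ 2.e-04 -9.e-04 -1.e+00] q [ 0.46  0.65 -0.54  1.24  0.33  1.34 -0.07] w 0.0004 F [0.9 1.4 0.5]
shift [ 0.002 -0.003 -0.002] turn [-0.004  0.001 -0.   ]
```

View pics/c3.png

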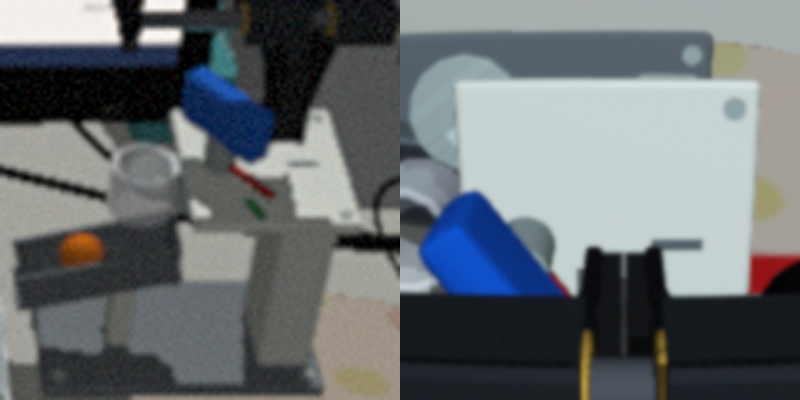

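```bash
python3 -m pendant '0 0 0.012 0 0 0; 0 0 0.024 0 0 0; 0 0 0.024 0 0 0; 0 0 -0.04 0 0 0; -0.15 0 -0.04 0 0 0; -0.3 0 -0.04 0 0 0; -0.3 0 -0.04 0 0 0'; python3 - <<'E'
from h import *
plan([.68,-.132,.20],19)
E
```

```text
time: 4.6
ee_pos: [0.7104, -0.1213, 0.2239]
eef_rot: [0.503, 0.497, -0.499, 0.501]
ft_force: [0.7, 0.3, 0.3]
width: 0.0004
t 4.6 tcp [ 0.7104 -0.1213  0.2239] yaw -0.3 xdir [ 0.0081 -0.0012 -1.    ] q [ 0.44  0.6  -0.56  1.14  0.31  1.47 -0.07] w 0.0004 F [0.7 0.3 0.3]
shift [ 0.095 -0.122  0.043] turn [-0.224  0.002 -0.005]
```

```bash
python3 -m pendant '0 -0.06 0.02 -0.08 0 0; 0 -0.115 0.04 -0.16 0 0; 0 -0.115 0.04 -0.22 0 0; 0 -0.115 0.04 -0.22 0 0; 0 -0.115 0.04 -0.22 0 0' 0.4; python3 - <<'E'
from h import *
from bench import vision
plan([.680,-.132,.131],19)
t,_=vision.camera("top"); p,d=vision.camera("side"); w,_=vision.camera("wrist")
cv2.imwrite("pics/c4.png",np.hstack([cv2.resize(p[180:340,320:480],(400,400),interpolation=2),cv2.resize(w[130:330,180:380],(400,400))]))
E
```

```text
time: 5.1
ee_pos: [0.6795, -0.1317, 0.2173]
eef_rot: [0.413, 0.574, -0.413, 0.574]
ft_force: [0.1, -0.6, -0.7]
width: 0.0326
t 5.1 tcp [ 0.6795 -0.1317  0.2173] yaw 18.5 xdir [-3.e-04 -0.e+00 -1.e+00] q [ 0.53  0.56 -0.62  1.24  0.32  1.44  0.26] w 0.0326 F [ 0.1 -0.6 -0.7]
shift [0.345 0.002 0.002] turn [-0.006 -0.     0.   ]
```

View pics/c4.png

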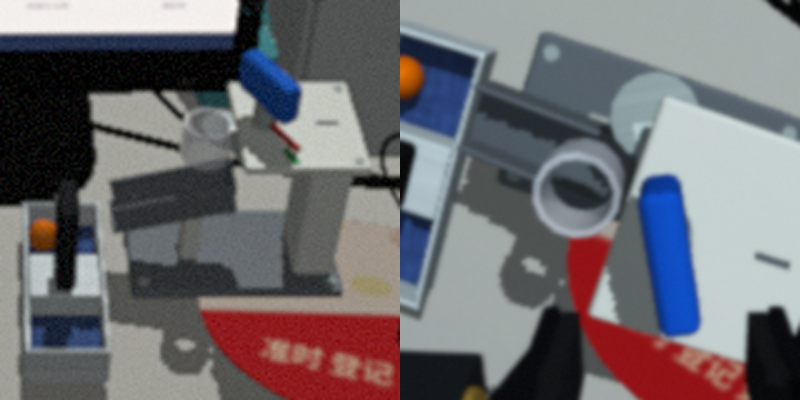

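The ball lies in the +y pocket and the handle is about 8° short of the green mark. I'll close the jaws on it at the final yaw to square it up.

```bash
python3 -m pendant '0.08 0 0 -0.006 0 0; 0.16 0 0 -0.006 0 0; 0.24 0 0 -0.006 0 0; 0.31 0 0 -0.006 0 0; 0.345 0 0 -0.006 0 0; 0.345 0 0 -0.006 0 0; 0.345 0 0 -0.006 0 0' 0.4 20; python3 -m pendant '0 0 0 0 0 0;0 0 0 0 0 0;0 0 0 0 0 0;0 0 0 0 0 0;0 0 0 0 0 0;0 0 0 0 0 0;0 0 0 0 0 0;0 0 0 0 0 0' -1 20;  python3 - <<'E'
from h import *
plan([.680,-.132,.131],19)
E
```

```text
time: 5.95
ee_pos: [0.6799, -0.1322, 0.1321]
eef_rot: [0.41, 0.576, -0.41, 0.576]
ft_force: [0.3, -0.1, -0.0]
width: 0.0606
time: 6.75
ee_pos: [0.6817, -0.1318, 0.1315]
eef_rot: [0.411, 0.575, -0.409, 0.578]
ft_force: [12.4, 0.3, -4.9]
width: 0.0154
t 6.75 tcp [ 0.6817 -0.1318  0.1315] yaw 19.2 xdir [ 5.e-03  7.e-04 -1.e+00] q [ 0.53  0.61 -0.61  1.34  0.35  1.29  0.25] w 0.0154 F [12.4  0.3 -4.9]
shift [ 0.002 -0.007 -0.001] turn [ 0.002  0.001 -0.003]
```

```bash
python3 -m pendant '0 0.004 0 0 0 0;0 0.008 0 0 0 0;0 0.012 0 0 0 0;0 0.012 0 0 0 0;0 0.012 0 0 0 0;0 0.012 0 0 0 0' -1 30;  python3 - <<'E'
from h import *
from bench import vision
plan([.680,-.132,.131],19)
p,d=vision.camera("side"); w,_=vision.camera("wrist")
cv2.imwrite("pics/c5.png",np.hstack([cv2.resize(p[190:260,400:470],(400,400),interpolation=2),cv2.resize(w[160:360,200:400],(400,400))]))
E
```

```text
time: 7.35
ee_pos: [0.682, -0.1318, 0.1314]
eef_rot: [0.41, 0.576, -0.41, 0.576]
ft_force: [-4.7, -1.5, 3.3]
width: 0.015
t 7.35 tcp [ 0.682  -0.1318  0.1314] yaw 19.1 xdir [-7.e-04 -6.e-04 -1.e+00] q [ 0.53  0.62 -0.61  1.34  0.35  1.3   0.25] w 0.015 F [-4.7 -1.5  3.3]
shift [ 0.001 -0.008 -0.002] turn [0.001 0.    0.001]
```

View pics/c5.png

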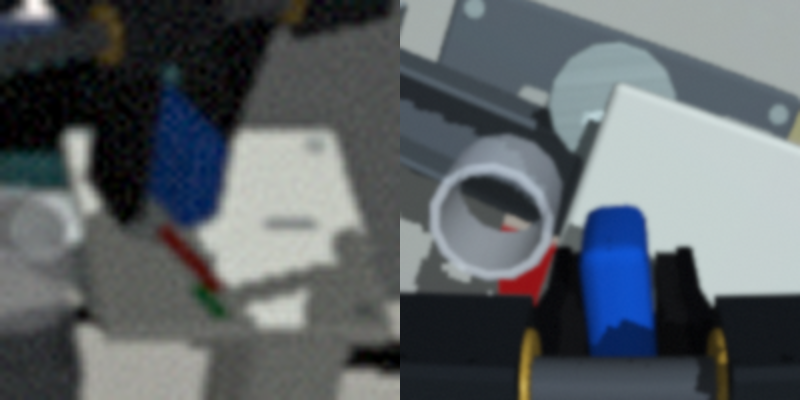

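```bash
python3 -m pendant '0 -0.002 0 0.01 0 0;0 -0.004 0 0.02 0 0;0 -0.004 0 0.025 0 0;0 -0.004 0 0.025 0 0' -1 30; python3 -m pendant '0 0 0 0 0 0;0 0 0 0 0 0;0 0 0 0 0 0;-0.05 0 0 0 0 0; -0.15 0 0 0 0 0;-0.25 0 0 0 0 0; -0.35 0 0 0 0 0; -0.35 0 0 0 0 0' 0.2; python3 - <<'E'
from h import *
plan([.553,-.176,.22],-0.7)
E
```

```text
time: 7.85
ee_pos: [0.6819, -0.1318, 0.1314]
eef_rot: [0.421, 0.568, -0.421, 0.569]
ft_force: [1.2, -2.1, 1.3]
width: 0.0147
time: 8.65
ee_pos: [0.6831, -0.1313, 0.224]
eef_rot: [0.422, 0.566, -0.419, 0.57]
ft_force: [0.3, -0.0, 0.9]
width: 0.0518
t 8.65 tcp [ 0.6831 -0.1313  0.224 ] yaw 17.0 xdir [ 6.5e-03 -6.0e-04 -1.0e+00] q [ 0.52  0.56 -0.62  1.22  0.31  1.45  0.24] w 0.0518 F [ 0.3 -0.   0.9]
shift [ 0.013 -0.55   0.019] turn [ 0.206  0.001 -0.004]
```

```bash
python3 -m pendant '0 -0.12 0.005 0.06 0 0; 0 -0.25 0.01 0.12 0 0; 0 -0.38 0.015 0.18 0 0; 0 -0.48 0.02 0.206 0 0; 0 -0.545 0.02 0.206 0 0; 0 -0.545 0.02 0.206 0 0;0 -0.545 0.02 0.206 0 0'; python3 - <<'E'
from h import *
from bench import vision
plan([.554,-.176,.064],-.7)
t,td=vision.camera("top"); p,d=vision.camera("side"); w,_=vision.camera("wrist")
cv2.imwrite("pics/c6.png",np.hstack([cv2.resize(p[190:260,400:470],(400,400),interpolation=2),cv2.resize(w[150:390,200:440],(400,400))]))
E
```

```text
time: 9.35
ee_pos: [0.5529, -0.1761, 0.2191]
eef_rot: [0.503, 0.497, -0.503, 0.497]
ft_force: [-0.4, -0.1, 0.0]
width: 0.0522
t 9.35 tcp [ 0.5529 -0.1761  0.2191] yaw -0.7 xdir [ 5.e-04 -3.e-04 -1.e+00] q [ 0.72  0.29 -0.59  1.56  0.17  1.34  0.1 ] w 0.0522 F [-0.4 -0.1  0. ]
shift [ 0.621  0.004 -0.001] turn [-0.  0. -0.]
```

View pics/c6.png

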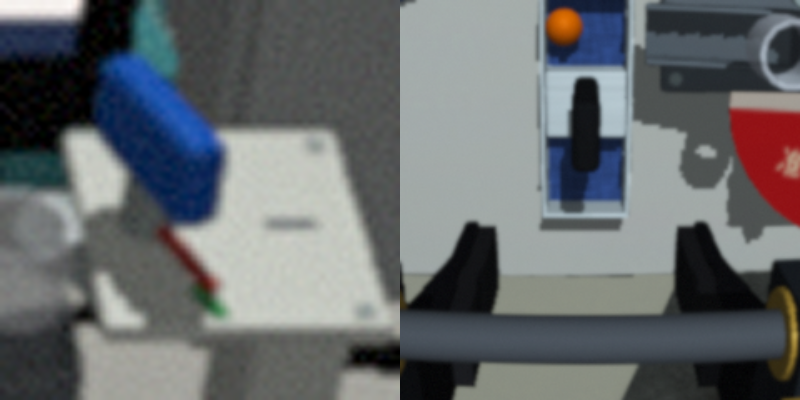

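```bash
python3 -m pendant '0.1 0.004 0 0 0 0; 0.2 0.004 0 0 0 0; 0.3 0.004 0 0 0 0; 0.4 0.004 0 0 0 0; 0.5 0.004 0 0 0 0; 0.58 0.004 0 0 0 0; 0.62 0.004 0 0 0 0;0.62 0.004 0 0 0 0'; python3 - <<'E'
from h import *
s=load("side0"); q=lambda u,v,z: at_z(s,(400+(u-2.4)/5.714,190+(v-2.4)/5.714),z)[:2]
ax=np.array([.683,-.133]); f=lambda p: np.degrees(np.arctan2(*(p-ax)[::-1])).round(1)
print("green",f(q(200,291,.12)),f(q(224,314,.12)),"pointer",f(q(163,230,.126)),f(q(214,289,.126)), q(163,230,.126),q(214,289,.126),q(212,302,.12))
plan([.554,-.176,.064],-.7)
E
```

```text
time: 10.3
ee_pos: [0.5532, -0.1756, 0.0625]
eef_rot: [-0.503, -0.498, 0.503, -0.496]
ft_force: [1.6, 0.2, -1.3]
width: 0.0524
green -69.8 -68.1 pointer -73.8 -70.3 [ 0.68554851 -0.14177138] [ 0.69542141 -0.16776856] [ 0.69596347 -0.16615335]
t 10.3 tcp [ 0.5532 -0.1756  0.0625] yaw -0.7 xdir [-0.0021  0.0013 -1.    ] q [ 0.69  0.44 -0.56  1.73  0.26  1.05  0.03] w 0.0524 F [ 1.6  0.2 -1.3]
shift [-0.006  0.003  0.002] turn [ 0.    -0.001  0.001]
```

```bash
python3 -m pendant '0 0 0 0 0 0;0 0 0 0 0 0;0 0 0 0 0 0;0 0 0 0 0 0;0 0 0 0 0 0;0 0 0 0 0 0;0 0 0 0 0 0;0 0 0 0 0 0' -1 35; python3 -m pendant '-0.005 0 0 0 0 0;-0.015 0 0 0 0 0;-0.03 0 0 0 0 0;-0.05 0 0 0 0 0;-0.07 0 0 0 0 0;-0.085 0 0 0 0 0;-0.095 0 0 0 0 0;-0.1 0 0 0 0 0'; python3 - <<'E'
from h import *
plan([.554,-.176,.2],-.7)
E
```

```text
time: 11.1
ee_pos: [0.5536, -0.1763, 0.0639]
eef_rot: [-0.503, -0.497, 0.503, -0.497]
ft_force: [-1.1, -0.6, 2.0]
width: 0.0136
time: 11.9
ee_pos: [0.5537, -0.1763, 0.0892]
eef_rot: [0.503, 0.497, -0.503, 0.497]
ft_force: [-0.1, 0.8, -2.1]
width: 0.0139
t 11.9 tcp [ 0.5537 -0.1763  0.0892] yaw -0.7 xdir [ 4.e-04 -3.e-04 -1.e+00] q [ 0.7   0.41 -0.57  1.71  0.24  1.1   0.04] w 0.0139 F [-0.1  0.8 -2.1]
shift [-0.443  0.001 -0.001] turn [-0.  0. -0.]
```

```bash
python3 -m pendant '-0.015 0 0 0 0 0;-0.05 0 0 0 0 0;-0.1 0 0 0 0 0;-0.16 0 0 0 0 0;-0.22 0 0 0 0 0;-0.26 0 0 0 0 0;-0.29 0 0 0 0 0;-0.3 0 0 0 0 0'; python3 - <<'E'
from h import *
from bench import vision
plan([.3915,-.169,.164],-.7)
p,d=vision.camera("side"); t,td=vision.camera("top")
cv2.imwrite("pics/c7.png",np.hstack([cv2.resize(p[150:330,280:460],(400,400),interpolation=2),cv2.resize(t[90:250,260:420],(400,400))]))
E
```

```text
time: 12.7
ee_pos: [0.5539, -0.1764, 0.1648]
eef_rot: [0.503, 0.496, -0.503, 0.497]
ft_force: [0.5, -0.5, -2.0]
width: 0.0134
t 12.7 tcp [ 0.5539 -0.1764  0.1648] yaw -0.7 xdir [ 1.1e-03 -6.0e-04 -1.0e+00] q [ 0.71  0.33 -0.59  1.63  0.19  1.23  0.08] w 0.0134 F [ 0.5 -0.5 -2. ]
shift [ 0.003 -0.65  -0.021] turn [-0.     0.    -0.001]
```

View pics/c7.png

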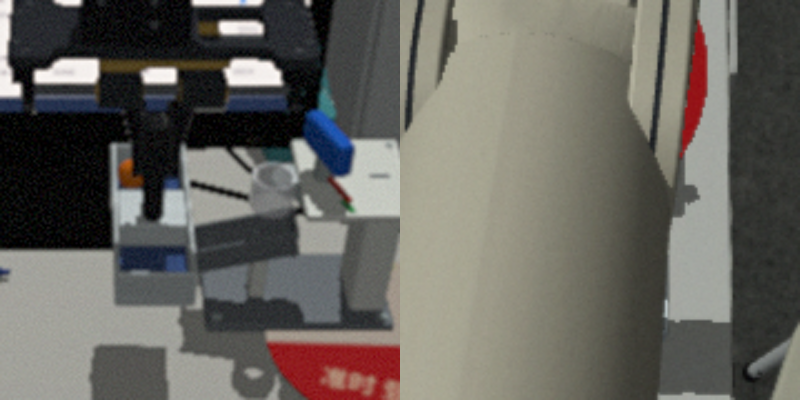

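```bash
python3 -m pendant '0 -0.01 0 0 0 0; 0 -0.03 -0.001 0 0 0; 0 -0.06 -0.002 0 0 0; 0 -0.1 -0.003 0 0 0; 0 -0.145 -0.005 0 0 0; 0 -0.195 -0.006 0 0 0; 0 -0.25 -0.008 0 0 0; 0 -0.305 -0.01 0 0 0'; python3 -m pendant '0 -0.055 -0.002 0 0 0; 0 -0.11 -0.004 0 0 0; 0 -0.16 -0.005 0 0 0; 0 -0.21 -0.007 0 0 0; 0 -0.25 -0.008 0 0 0; 0 -0.285 -0.009 0 0 0; 0 -0.31 -0.01 0 0 0; 0 -0.33 -0.011 0 0 0'; python3 - <<'E'
from h import *
plan([.3915,-.169,.164],-.7)
E
```

```text
time: 13.6
ee_pos: [0.476, -0.1729, 0.1638]
eef_rot: [-0.503, -0.497, 0.503, -0.497]
ft_force: [-0.5, -0.1, -1.2]
width: 0.014
time: 14.4
ee_pos: [0.3945, -0.169, 0.1639]
eef_rot: [0.503, 0.497, -0.503, 0.497]
ft_force: [-0.8, -0.5, -0.5]
width: 0.0137
t 14.4 tcp [ 0.3945 -0.169   0.1639] yaw -0.7 xdir [ 2.e-04 -2.e-04 -1.e+00] q [ 0.89 -0.03 -0.57  2.   -0.02  1.17  0.31] w 0.0137 F [-0.8 -0.5 -0.5]
shift [-0.001 -0.012  0.   ] turn [-0.  0. -0.]
```

```bash
python3 -m pendant '0 -0.004 0 0 0 0; 0 -0.008 0 0 0 0; 0 -0.01 0 0 0 0; 0 -0.01 0 0 0 0; 0 -0.01 0 0 0 0; 0 -0.01 0 0 0 0; 0 -0.01 0 0 0 0; 0 -0.01 0 0 0 0'; python3 - <<'E'
from h import *
from bench import vision
plan([.3915,-.169,.164],-.7)
p,d=vision.camera("side"); c=vision.get_calibration("side"); t,td=vision.camera("top"); w,_=vision.camera("wrist")
np.savez("sideF.npz",p=p,d=d,K=c["camera_matrix"],rv=c["rvec"],tv=c["tvec"])
cv2.imwrite("pics/c8.png",np.hstack([cv2.resize(p[180:330,170:320],(400,400),interpolation=2),cv2.resize(w[:,80:560],(400,400))]))
print("mat centre px", proj(load("sideF"),[[.3925,-.169,.003]]))
E
```

```text
time: 15.2
ee_pos: [0.3924, -0.169, 0.1638]
eef_rot: [-0.503, -0.497, 0.503, -0.497]
ft_force: [-0.0, -0.5, -1.7]
width: 0.014
t 15.2 tcp [ 0.3924 -0.169   0.1638] yaw -0.7 xdir [-0. -0. -1.] q [ 0.89 -0.04 -0.57  2.   -0.02  1.17  0.32] w 0.014 F [-0.  -0.5 -1.7]
shift [-0.001 -0.004  0.   ] turn [-0.  0.  0.]
mat centre px [[248.97444651 297.83681214]]
```

View pics/c8.png

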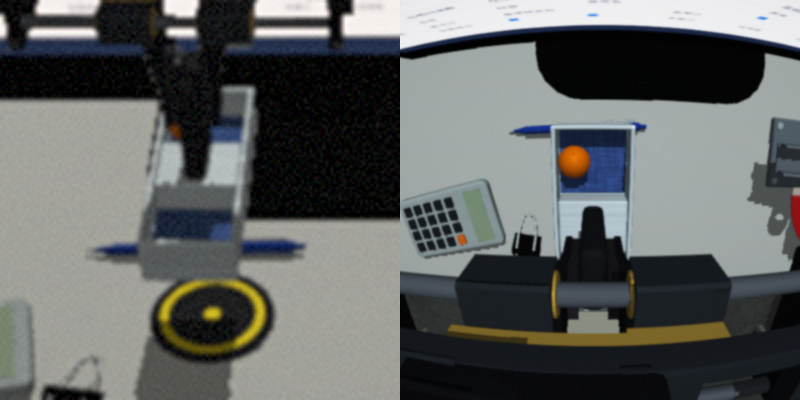

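```bash
python3 - <<'E'
from h import *
c=load("sideF"); a=np.radians(-.7)
L=[(x,y,z) for y,z in((-.071,0),(-.071,.03),(.071,.03)) for x in(-.027,.027)]
P=[(.3924+x*np.cos(a)-y*np.sin(a),-.169+x*np.sin(a)+y*np.cos(a),.1+z) for x,y,z in L]
print(((proj(c,P)-[170,180])*400/150).round(0).tolist())
for uv in((190,262),(165,258),(225,262)): print(deproj(c,(170+uv[0]/2.667,180+uv[1]/2.667)).round(4))
E
```

```text
[[138.0, 283.0], [235.0, 283.0], [132.0, 243.0], [231.0, 243.0], [162.0, 87.0], [249.0, 87.0]]
[ 0.3946 -0.2386  0.1145]
[ 0.3808 -0.2372  0.1163]
[ 0.414  -0.2393  0.1149]
```

```bash
python3 - <<'E'
from h import *
c=load("sideF"); a=np.radians(-.7)
im=cv2.resize(c["p"][205:295,200:290],None,fx=6.5,fy=6.5,interpolation=cv2.INTER_CUBIC)
L=[(x,y,z) for y,z in((-.071,0),(-.071,.03),(.071,.03)) for x in(-.027,.027)]
P=[(.3924+x*np.cos(a)-y*np.sin(a),-.169+x*np.sin(a)+y*np.cos(a),.1+z) for x,y,z in L]
q=((proj(c,P)-[200,205]+.5)*6.5).astype(int)
for i,j in((0,1),(2,3),(0,2),(1,3),(4,5),(2,4),(3,5)): cv2.line(im,tuple(map(int,q[i])),tuple(map(int,q[j])),(0,0,255),1)
cv2.imwrite("pics/c9.png",im)
# front face and deck plane fits from depth
M=cv2.Rodrigues(c["rv"])[0]; v,u=np.mgrid[205:295,200:290]; d=c["d"][205:295,200:290]
X=(np.stack([(u-c["K"][0,2])/c["K"][0,0]*d,(v-c["K"][1,2])/c["K"][1,1]*d,d],-1).reshape(-1,3)-c["tv"].ravel())@M
F=X[(X[:,2]>.085)&(X[:,2]<.14)&(X[:,1]<-.228)]; print(len(F),F.min(0).round(4),F.max(0).round(4),np.percentile(F,[5,95],axis=0).round(4).tolist())
top=X[(X[:,2]>.124)&(X[:,2]<.14)&(X[:,1]>-.25)&(abs(X[:,0]-.393)<.04)&(abs(X[:,0]-.393)>.022)]
A=np.c_[top[:,:2]-[.393,-.169],np.ones(len(top))]; k=np.linalg.lstsq(A,top[:,2],rcond=None)[0]; print("rim",len(top),"slopes deg",np.degrees(k[:2]).round(2),"z",k[2].round(4))
E
```

```text
576 [ 0.3656 -0.2415  0.0998] [ 0.4202 -0.2282  0.1318] [[0.3683, -0.2402, 0.1028], [0.4186, -0.2356, 0.1297]]
rim 323 slopes deg [-0.18  0.15] z 0.1284
```

View pics/c9.png

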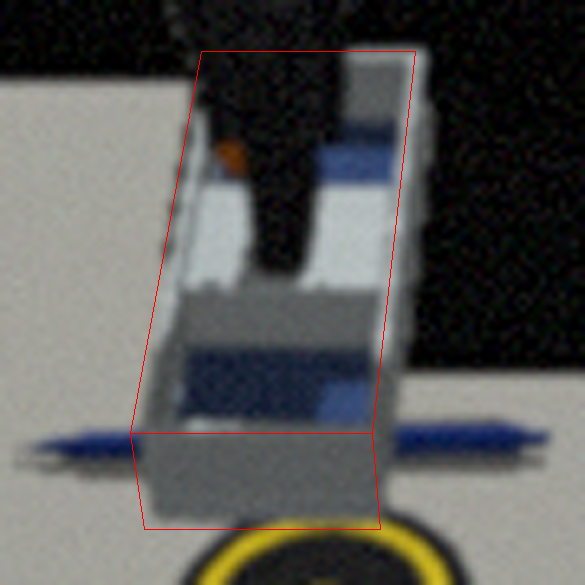

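```bash
python3 - <<'E'
from bench import r, close_job
s=r.read_state(); print(s["time"],s["ee_pos"],s["width"],abs(s["joint_vel"]).max()); close_job()
E
```

```text
15.35 [ 0.39242334 -0.16899872  0.16379371] 0.013296942305830544 0.0016390306681431598
the job is handed in; nothing more can be done
```

The job is done and handed in at 15.35 s. The ball is in the tray's pocket and the arm is holding the tray level and still above the reading mat.

**Handle:** Gripping it at the start would have brought the gripper's body to about 5 mm from the monitor. I pushed the handle clockwise with the shut fingers first, which released the ball. I then gripped it at the final angle to square it up, and left it there. In the side picture the pointer reads within about 2° of the green mark on average (up to 5–6° between single readings). Estimates of the mark's own direction also differ by a few degrees between cameras.

**Tray and ball:** I lifted the tray straight up by its grip with 35 N and carried it slowly. The last wrist picture shows the ball in its pocket.

**Final pose:**

| Check | Tray | Mat |
|---|---|---|
| Middle, from the side camera | (0.393, -0.1695) | about (0.3925, -0.169) |
| Underside above the desk | about 100 mm | – |
| Tilt, from a depth fit of the rim | under 0.2° | – |

**Disagreements:**
- The top camera placed things about 3 mm lower in x than the side camera. The handle's real axis agreed with the side camera, so I used that.
- Outlines drawn for the expected tray pose sat 1–3 pixels off the picture.
- The tray rim fit gave 128 mm where 130 mm was expected; the front face agreed with the 100 mm underside.

I did not touch the pen or the binder clip.

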